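Hang the scoop rack back on its two hooks

TASK

Two washed scoop racks stand on the packing bench. Pick up the wider one by its top bar and hang it on the stand with two hooks, one end of the bar in each: lower it until the bar lies down in both hooks, and only then let go, so that it hangs straight and still. Leave the narrower rack standing where it is.

Things in the scene. Friction and masses are not known exactly. Their poses are not given: they have to be found in the camera images.
- wide_rack: The wider of two standing steel racks, loose, 0.3 to 0.6 kg, 116 mm high. Top bar: level square tube 280 mm long, 12 x 12 mm; below it two thinner posts 70 mm either side of the middle, wires, a cross bar, and at the bottom two feet 90 mm long across the bar. Origin: centre of the top bar, 110 mm above the feet's underside; grip here across the bar. y along the bar, x across, z up.
- narrow_rack: The narrower rack, loose, to be left alone: same height, steel and build, but its top bar is only 160 mm long (too short for the hooks) and its posts stand 50 mm either side of the middle. Origin and axes as for the wide rack.
- hook_left: Left (seen from the robot) of two wire hooks on a fixed stand: a trough open upwards, floor about 30 mm wide, mouth 64 mm, sides 30 mm high. Origin: middle of the floor's top, 140 mm above the table; a seated bar's centre is 6 mm above it, and the bar lies along y. x: across the trough, away from the robot, to the stand's cross bar (100 mm on, top at 174 mm). y: to the left, z up.
- hook_right: Right one of the two hooks, same shape, origin and axes, 210 mm from the left one in -y. Between the hooks is free space for the rack's posts: only the cross bar behind and the stand's base, 10 mm high.

How it is judged (in metres and radians):
On the way:
1. the wide rack's top bar lies down in both hooks (hook floors within 10 mm of the bar's underside, both ends) while the gripper still holds it (x of hook_left in the frame of wide_rack between -0.02 and 0.02 m and y of hook_left in the frame of wide_rack between -0.138 and 0.138 m and z of hook_left in the frame of wide_rack between -0.016 and -0.001 m and x of hook_right in the frame of wide_rack between -0.02 and 0.02 m and y of hook_right in the frame of wide_rack between -0.138 and 0.138 m and z of hook_right in the frame of wide_rack between -0.016 and -0.001 m and angle between wide_rack's own z axis and vertical below 0.17 rad and contact force between the fingers and wide_rack above 1 N), for 0.2 s.
At the end, for the whole second after the job is handed in: The wide rack's bar lies in both hooks: underside within 5 mm of each floor and 20 mm of its middle, each hook bearing 0.3 N or more; rack within 10 degrees of upright, at rest, released. Narrow rack upright (10 degrees), within 30 mm of its start (x of hook_left in the frame of wide_rack between -0.02 and 0.02 m and y of hook_left in the frame of wide_rack between -0.138 and 0.138 m and z of hook_left in the frame of wide_rack between -0.011 and -0.001 m and x of hook_right in the frame of wide_rack between -0.02 and 0.02 m and y of hook_right in the frame of wide_rack between -0.138 and 0.138 m and z of hook_right in the frame of wide_rack between -0.011 and -0.001 m and angle between each of wide_rack, narrow_rack's own z axis and vertical below 0.17 rad and contact force between wide_rack and hook_left above 0.3 N and contact force between wide_rack and hook_right above 0.3 N and linear speed of wide_rack below 0.02 m/s and angular speed of wide_rack below 0.15 rad/s and distance of narrow_rack from where it was at the start of the episode below 0.03 m); the robot touches nothing.
It fails at once if the narrow rack is pushed more than 30 mm or tipped over (distance of narrow_rack from where it was at the start of the episode above 0.03 m or angle between narrow_rack's own z axis and vertical above 0.5 rad).
It also fails if it takes over 48 s, if anything falls off the work surface, if the arm or the gripper's body presses on something with over 40 N, if the wrist force passes 120 N, or if a joint passes its speed limit or range.

ROBOT

A 6-joint arm with a two-finger parallel gripper is mounted at the origin on the work surface. World frame = base frame: x ahead of the robot, y to its left, z up, the work surface at z = 0. Lengths are in m, angles in degrees, forces in N, time in s.
With the tool pointing down it reaches from about 0.4 to 0.825 m from the base axis. Payload 7 kg.
Tool frame: the origin (TCP) lies midway between the tips of the shut fingers; the grasp point (between the pads) lies 19 mm behind it (r.grip_point_offset is the z of the grasp point in the tool frame, in m); z points along the fingers, y is the line along which they close (so a half turn about z gives the same grasp; the last joint's range is limited). The gripper opens to 88 mm and grips with 3 to 60 N. Pads are 19 mm wide; open, the fingers measure 130 mm over their backs; the gripper's body (78 mm by 193 mm) begins 47 mm behind the grasp point.
Start: joints at [-55.113, 20.546, 0.682, 0, -70.136, -16.507], TCP at [0.213, -0.641, 0.227] pointing down, gripper open.
Joint ranges: [-176.03, 176.03], [-82.01, 121.73], [-58.28, 71.71], [-173.87, 95.51], [-174.79, -0.11], [-173.66, 173.66]. Speed limits (degrees/s): [136.94, 136.94, 172.46, 180, 180, 180].

INTERFACE

Orientations are given as [roll, pitch, yaw] about the fixed x, y, z axes, in that order (R = Rz(yaw) Ry(pitch) Rx(roll)).
In Python, from plant import r, viewer, recognise, outline_of, pinpoint gives the robot as it stands.
- The arm moves only by the tool move_arm, never from a script. Its argument "targets" is a list of rows, each a list of 2 entries, a list of its own where there are three numbers: the shift along the tool's x, y, z in cm, then the turn, a rotation vector about the tool's x, y, z in rad. A call has 1 to 5 rows; each row is the pose to reach, as a shift and turn from the pose commanded when the call began, along the tool's axes at that moment; what a row does not reach only later rows make up. A row lasts 1/8 s, in which the tool goes at most 62.5 mm and 10.7 degrees, less where a joint would pass 70% of its speed; a pose out of reach is approached as far as the arm can. A call with a gripper value outside its range is refused whole. "jaw" is the finger opening in cm, from 0 to 8.76, set as the call begins (left out, the last holds). The fingers move at their own pace and stop on an object; "squeeze" is the grip in N (left out, the last holds). Time passes only in rows, so rows that repeat a pose let the fingers close. It gives the time, the measured TCP pose, the force, the opening and the grip force at its end, in the units of the state.
- r.get_state(): the state, without advancing time (a new reading comes with each control period).
- viewer.capture(name): name is "scene" or "top" or "wrist"; returns a dict with "image" (400x640x3 uint8, blue, green, red), "intrinsics" (3x3 intrinsics, pixels), "camera_from_world" (4x4, takes a point from world to camera coordinates). Camera axes: x right, y up, looking along -z (the intrinsics and any distortion apply to the point x, -y, -z); pixel columns grow to the right and rows downward; lengths in m; the calibration is good to about 2 mm. A picture is of the moment at which its call begins. There is no depth.
- r.close_job(): hands the job in; it is judged then, once.
Trained networks look in the newest picture that a camera, given by its name, has taken for a name from the list of things; names that differ only in an ending like _2 or _b are one class to them, and where a whole thing is asked for, a point or a joint stands for the part that bears it (a point fixed in the world has none). Each returns a list of dicts, best first, with "score" (0 to 1); they miss things now and then, are a little off and sometimes report something else, mostly with a low value. They report only what shows in the picture. A call takes as long as a camera call.
- recognise(label, camera): "box" ([left, top, right, bottom] in pixels, round what is visible of it).
- outline_of(label, camera): "mask" (400x640 bool, what is visible of it) and "box" ([left, top, right, bottom] in pixels, round what is visible of it).
- pinpoint(label, camera): "location" ([row, column] in pixels: a listed point, or the origin of a listed thing).
The state is a dict: "time_s": time; "joints": joint angles; "qd": joint speeds; "joint_torque": joint torques, N m; "tcp_pos": TCP position; "eef_rot": TCP orientation; "contact_force": force on the tool from outside, world axes, zero at the start; "moment": the same for the moment, N m; "gripper_width": finger opening in m; "gripper_force": force on a finger pad.
Only numpy, scipy, OpenCV 4.12 (cv2) and the standard library are available. Lean on these libraries where they do the work, as an engineer would, in place of code of your own. Each camera call takes 0.05 s, during which the arm holds its last target. There are 200 camera calls.

## Working session

There is one attempt and no reset: what is moved stays moved. The work goes in short steps, Python scripts to look and compute and a tool call to move; the robot and the scene stay as the last step left them, time stands still between calls to the robot, and variables do not carry over. Pictures are saved under pics/ and viewed, at most 10 in all, crops included, and the job is handed in when it is done.

Besides the shell and the picture viewer there is one more tool, called after ">>>" by a JSON object that holds its "method" and its "body", one argument or row to a line. move_arm: Moves the arm, as the interface text tells. Its arguments: {"type":"object","properties":{"targets":{"type":"array","items":{"type":"array"}},"jaw":{"type":"number"},"squeeze":{"type":"number"}},"required":["targets"]}

```bash
ls; mkdir -p pics; cat > h.py <<'E'
import numpy as np, cv2
from plant import r, viewer, recognise, outline_of, pinpoint
def ray(c,px):  # px=[row,col] -> origin, dir in world
    K=np.array(c["intrinsics"]);T=np.array(c["camera_from_world"])
    d=np.linalg.inv(K)@np.array([px[1],px[0],1.]); d=np.array([d[0],-d[1],-d[2]])
    R=T[:3,:3]; return -R.T@T[:3,3], R.T@d
def atz(c,px,z):
    o,d=ray(c,px); return o+d*(z-o[2])/d[2]
def proj(c,p):
    K=np.array(c["intrinsics"]);T=np.array(c["camera_from_world"])
    q=T[:3,:3]@np.array(p)+T[:3,3]; u=K@np.array([q[0],-q[1],-q[2]]); return u[1]/u[2],u[0]/u[2]
def tri(obs):
    A=0;b=0
    for c,px in obs:
        o,d=ray(c,px); d=d/np.linalg.norm(d); P=np.eye(3)-np.outer(d,d); A=A+P; b=b+P@o
    return np.linalg.solve(A,b)
E
python3 - <<'E'
from h import *
np.set_printoptions(precision=4,suppress=True)
C={n:viewer.capture(n) for n in("scene","top")}
for n,c in C.items():
    cv2.imwrite(f"pics/{n}0.png",c["image"]); print(n,ray(c,[200,320]))
H={"wide_rack":.11,"narrow_rack":.11,"hook_left":.14,"hook_right":.14}
for l,z in H.items():
    for n,c in C.items():
        for d in pinpoint(l,n)[:3]: print(l,n,round(d["score"],2),np.round(d["location"],1),atz(c,d["location"],z))
        for d in recognise(l,n)[:2]: print("   box",round(d["score"],2),d["box"])
print(r.get_state())
E
```

```text
pics
scene (array([1.4307, 0.231 , 0.8734]), array([-0.7719, -0.1807, -0.6098]))
top (array([0.4171, 0.0537, 1.3664]), array([ 0.0945, -0.0235, -0.9953]))
wide_rack scene 0.94 [186.7 202.4] [ 0.4575 -0.3473  0.11  ]
   box 0.67 [162.5, 177.0, 244.5, 235.7]
wide_rack top 0.92 [220.2 459.5] [ 0.4805 -0.3499  0.11  ]
narrow_rack scene 0.72 [241.8 253.3] [ 0.6584 -0.1247  0.11  ]
   box 0.69 [226.6, 230.3, 284.9, 291.2]
narrow_rack top 0.75 [154.9 375.2] [ 0.6587 -0.1264  0.11  ]
   box 0.69 [347.9, 144.5, 407.4, 181.1]
hook_left scene 0.55 [228.3 437.3] [0.567  0.3203 0.14  ]
   box 0.5 [433.7, 212.9, 446.3, 246.6]
hook_left top 0.5 [183.6 208. ] [0.5779 0.3179 0.14  ]
   box 0.57 [201.8, 149.9, 213.3, 196.0]
hook_right scene 0.55 [228.7 350.7] [0.6034 0.1118 0.14  ]
   box 0.44 [346.6, 213.0, 355.2, 241.4]
hook_right top 0.55 [178.4 289.3] [0.5909 0.1051 0.14  ]
   box 0.45 [282.7, 140.9, 291.0, 188.2]
   box 0.27 [200.9, 147.1, 214.0, 195.9]
{'time_s': 0.9, 'joints': array([-55.113 ,  20.5447,   0.6807,  -0.0005, -70.1358, -16.5066]), 'qd': array([ 0.0128,  0.0001,  0.046 ,  0.019 ,  0.0119, -0.0596]), 'joint_torque': array([ -0.0013, -58.2362,  29.3292,   7.0024,   0.0124,  -0.    ]), 'tcp_pos': array([ 0.2128, -0.6405,  0.2266]), 'eef_rot': array([-180.    ,    0.0005, -161.6198]), 'contact_force': array([ 0.0565,  0.8899, -0.2723]), 'moment': array([ 0.0104, -0.0264,  0.0385]), 'gripper_force': 0.0, 'gripper_width': 0.08757696457957385}
```

```bash
python3 - <<'E'
import cv2
for n,(a,b,c,d) in {"scene":(140,320,130,480),"top":(110,270,170,530)}.items():
    i=cv2.imread(f"pics/{n}0.png")[a:b,c:d]; cv2.imwrite(f"pics/{n}0c.png",cv2.resize(i,None,fx=2.2,fy=2.2,interpolation=cv2.INTER_CUBIC))
E
```

```text
(no output)
```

View pics/scene0c.png

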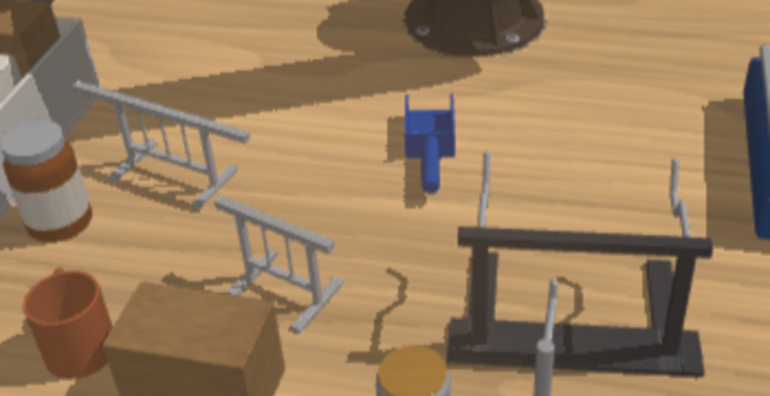

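View pics/top0c.png

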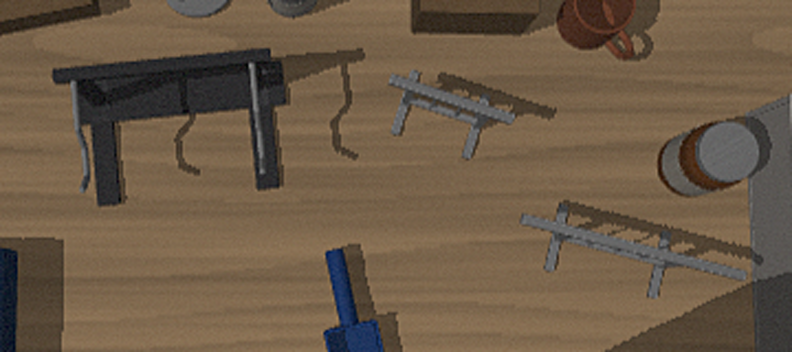

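The pictures show the wide rack at full-image top-view pixels (408,209)-(509,235) and scene pixels (165,179)-(242,202). The stand is at the left with its cross bar behind the hooks, and the narrow rack is between the two.

```bash
python3 - <<'E'
from h import *
np.set_printoptions(precision=4,suppress=True)
C={n:viewer.capture(n) for n in("scene","top")}
s=lambda x,y:(140+y/2.2,130+x/2.2); t=lambda x,y:(110+y/2.2,170+x/2.2)
def both(nm,S,T,z):
    print(nm,"tri",tri([(C["scene"],s(*S)),(C["top"],t(*T))]),"scene",atz(C["scene"],s(*S),z),"top",atz(C["top"],t(*T),z))
both("wide far end",(246,137),(523,217),.11)
both("wide near",(78,85),(745,275),.11)
both("crossbar L",(711,243),(55,75),.17)
both("crossbar R",(460,234),(270,56),.17)
for l in("hook_left","hook_right","wide_rack"):
    S=pinpoint(l,"scene");T=pinpoint(l,"top")
    print(l,[(S[0]["location"],T[0]["location"],tri([(C["scene"],S[0]["location"]),(C["top"],T[0]["location"])])) if S and T else None])
E
```

```text
wide far end tri [ 0.5115 -0.209   0.1116] scene [ 0.5096 -0.2077  0.11  ] top [ 0.5122 -0.2113  0.11  ]
wide near tri [ 0.4392 -0.4764  0.1125] scene [ 0.4364 -0.4749  0.11  ] top [ 0.4403 -0.4807  0.11  ]
crossbar L tri [0.6759 0.3482 0.173 ] scene [0.6719 0.3512 0.17  ] top [0.6766 0.3465 0.17  ]
crossbar R tri [0.6989 0.0973 0.1675] scene [0.7011 0.1    0.17  ] top [0.6987 0.095  0.17  ]
hook_left [([228.5, 431.6], [184.0, 207.3], array([0.5763, 0.312 , 0.147 ]))]
hook_right [([228.2, 349.8], [177.4, 288.7], array([0.5944, 0.1076, 0.1333]))]
wide_rack [([189.2, 202.4], [224.5, 460.0], array([ 0.4678, -0.3472,  0.1092]))]
```

```bash
cat >> h.py <<'E'
from scipy.spatial.transform import Rotation as Ro
def delta(p,yaw,tilt=(180,0)):
    s=r.get_state(); R0=Ro.from_euler("xyz",s["eef_rot"],degrees=True); R1=Ro.from_euler("xyz",[tilt[0],tilt[1],yaw],degrees=True)
    print("t",s["time_s"],"tcp",s["tcp_pos"],s["eef_rot"],"| cm",np.round(R0.inv().apply(np.array(p)-s["tcp_pos"])*100,2),"rv",np.round((R0.inv()*R1).as_rotvec(),3), "q",s["joints"])
E
python3 -c "
from h import *
delta([.475,-.344,.2],-105)"
```

```text
t 1.3 tcp [ 0.21280092 -0.64054853  0.22654137] [ 1.79996687e+02 -4.08550640e-04 -1.61622464e+02] | cm [-34.23  19.88   2.66] rv [ 0.     0.    -0.988] q [-5.51143213e+01  2.05482354e+01  6.82372399e-01 -5.84405102e-04
 -7.01374294e+01 -1.65079441e+01]
```

>>> {"method": "move_arm", "body": {
  "targets": [
    [[-6, 3.5, 0], [0, 0, -0.17]],
    [[-12, 7, 0], [0, 0, -0.34]],
    [[-17.5, 10, 0.5], [0, 0, -0.51]],
    [[-23, 13.5, 1], [0, 0, -0.68]],
    [[-28, 16.5, 1.5], [0, 0, -0.84]]
  ],
  "jaw": 8.7,
  "squeeze": 30
}}

```text
time_s: 1.92
tcp_pos: [0.4192, -0.404, 0.2129]
eef_rot: [-180.0, -0.0, -113.2]
contact_force: [1.8, -0.0, 0.2]
gripper_width: 0.087
gripper_force: 0.0
```

```bash
python3 -c "
from h import *
delta([.475,-.344,.2],-105)"
```

```text
t 1.925 tcp [ 0.41916911 -0.4040398   0.21290357] [-1.79951082e+02 -6.89478707e-03 -1.13181455e+02] | cm [-7.72 -2.77  1.29] rv [-0.001 -0.    -0.143] q [-2.47082994e+01  1.23799713e+01 -1.25599916e+01  6.16613399e-03
 -6.50109534e+01  1.52424454e+00]
```

>>> {"method": "move_arm", "body": {
  "targets": [
    [[-4.5, -1.5, 0.7], [0, 0, -0.08]],
    [[-7.7, -2.8, 1.3], [0, 0, -0.143]],
    [[-7.7, -2.8, 1.3], [0, 0, -0.143]]
  ]
}}

```text
time_s: 2.3
tcp_pos: [0.4758, -0.3444, 0.1992]
eef_rot: [180.0, 0.0, -105.1]
contact_force: [0.2, -0.9, 1.4]
gripper_width: 0.087
gripper_force: 0.0
```

```bash
python3 - <<'E'
from h import *
c=viewer.capture("wrist"); cv2.imwrite("pics/w1.png",c["image"])
viewer.capture("top"); viewer.capture("scene")
for d in pinpoint("wide_rack","wrist"): print(d, atz(c,d["location"],.11))
for d in outline_of("wide_rack","wrist")[:1]: print(d["score"],d["box"])
delta([.475,-.344,.091],-105)
E
```

```text
{'location': [200.4, 323.0], 'score': 0.87} [ 0.47403438 -0.34431527  0.11      ]
0.9 [282.9, 7.6, 367.6, 330.0]
t 2.55 tcp [ 0.47388611 -0.3468231   0.19989926] [-1.79983366e+02 -5.79952047e-03 -1.05373994e+02] | cm [-0.3  -0.03 10.89] rv [-0.    -0.    -0.007] q [-1.71324784e+01  1.34190922e+01 -1.29698797e+01  5.90212678e-03
 -6.35942238e+01  1.75586087e+00]
```

View pics/w1.png

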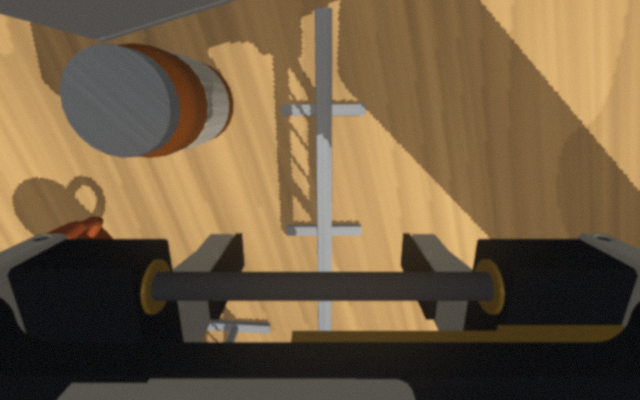

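```bash
python3 - <<'E'
from h import *
np.set_printoptions(precision=4,suppress=True)
c=viewer.capture("wrist")
for px in ([9,323],[150,323],[235,324]): print(atz(c,px,.116))
a,b=atz(c,[108,323],.005),atz(c,[230,324],.005); print("feet",a,b,(a+b)/2,np.hypot(*(a-b)[:2]))
a,b=atz(c,[9,323],.116),atz(c,[235,324],.116); d=(b-a)/np.linalg.norm(b-a); print("yaw",np.degrees(np.arctan2(-d[0],d[1])),"mid",a+.14*d)
E
```

```text
[ 0.4357 -0.4797  0.116 ]
[ 0.461  -0.3875  0.116 ]
[ 0.4789 -0.3191  0.116 ]
feet [ 0.4532 -0.415   0.005 ] [ 0.4895 -0.278   0.005 ] [ 0.4713 -0.3465  0.005 ] 0.1417965791568898
yaw -15.061379261573313 mid [ 0.4721 -0.3445  0.116 ]
```

>>> {"method": "move_arm", "body": {
  "targets": [
    [[0, 0.2, 5], [0, 0, 0]],
    [[0, 0.2, 9], [0, 0, 0]],
    [[0, 0.2, 10.8], [0, 0, 0]],
    [[0, 0.2, 10.8], [0, 0, 0]]
  ]
}}

```text
time_s: 3.1
tcp_pos: [0.4711, -0.3459, 0.0904]
eef_rot: [179.8, 0.0, -105.4]
contact_force: [0.6, 0.1, 1.1]
gripper_width: 0.087
gripper_force: 0.0
```

>>> {"method": "move_arm", "body": {
  "targets": [
    [[0, 0, 0], [0, 0, 0]],
    [[0, 0, 0], [0, 0, 0]],
    [[0, 0, 0], [0, 0, 0]],
    [[0, 0, 0], [0, 0, 0]],
    [[0, 0, 0], [0, 0, 0]]
  ],
  "jaw": 0.4,
  "squeeze": 40
}}

```text
time_s: 3.72
tcp_pos: [0.4725, -0.3456, 0.0918]
eef_rot: [-180.0, 0.0, -105.3]
contact_force: [0.4, -0.4, 0.6]
gripper_width: 0.0424
gripper_force: 0.0
```

>>> {"method": "move_arm", "body": {
  "targets": [
    [[0, 0, 0], [0, 0, 0]],
    [[0, 0, 0], [0, 0, 0]],
    [[0, 0, 0], [0, 0, 0]],
    [[0, 0, 0], [0, 0, 0]]
  ]
}}

```text
time_s: 4.22
tcp_pos: [0.4727, -0.3457, 0.0916]
eef_rot: [-180.0, 0.0, -105.3]
contact_force: [0.8, -0.5, -0.9]
gripper_width: 0.0119
gripper_force: 40.0
```

Gripped at 12 mm. Lift.

>>> {"method": "move_arm", "body": {
  "targets": [
    [[0, 0, -3], [0, 0, 0]],
    [[0, 0, -7], [0, 0, 0]],
    [[0, 0, -12], [0, 0, 0]],
    [[0, 0, -17], [0, 0, 0]],
    [[0, 0, -21], [0, 0, 0]]
  ]
}}

```text
time_s: 4.85
tcp_pos: [0.4721, -0.3454, 0.3033]
eef_rot: [-180.0, 0.0, -105.3]
contact_force: [2.0, 0.9, -3.4]
gripper_width: 0.0113
gripper_force: 40.0
```

```bash
python3 - <<'E'
from h import *
delta([.586,.212,.3],-85)
s=r.get_state();print(s["contact_force"],s["moment"],s["gripper_width"])
E
```

```text
t 4.85 tcp [ 0.47213573 -0.34542215  0.30325901] [-1.79987210e+02  1.86880116e-02 -1.05303978e+02] | cm [-56.77   3.73   0.34] rv [-0.     0.    -0.354] q [-1.70638234e+01  9.79538835e+00 -3.96410644e+00 -1.96364877e-02
 -7.62282961e+01  1.76451571e+00]
[ 2.00684244  0.93769505 -3.42702366] [ 0.01462297 -0.01951334  0.03108776] 0.011283423881655283
```

>>> {"method": "move_arm", "body": {
  "targets": [
    [[-3, 0.2, 0], [0, 0, -0.02]],
    [[-7.5, 0.5, 0], [0, 0, -0.05]],
    [[-12, 0.8, 0], [0, 0, -0.08]],
    [[-16.5, 1.1, 0], [0, 0, -0.11]],
    [[-21, 1.4, 0], [0, 0, -0.14]]
  ]
}}

```text
time_s: 5.48
tcp_pos: [0.5138, -0.1378, 0.301]
eef_rot: [179.9, 0.0, -97.2]
contact_force: [0.9, 0.0, -3.3]
gripper_width: 0.0117
gripper_force: 40.0
```

```bash
python3 -c "
from h import *
delta([.586,.212,.3],-85)"
```

```text
t 5.475 tcp [ 0.51384288 -0.13780677  0.30097794] [ 1.79918245e+02  1.79250387e-02 -9.72349806e+01] | cm [-35.61  -2.75   0.11] rv [ 0.001  0.    -0.214] q [ 6.09203329e+00  4.65773681e+00 -1.02507699e+01 -3.75385069e-02
 -7.51669180e+01 -1.33173672e+01]
```

>>> {"method": "move_arm", "body": {
  "targets": [
    [[-4.5, -0.3, 0], [0, 0, -0.03]],
    [[-9, -0.7, 0], [0, 0, -0.06]],
    [[-13.5, -1, 0], [0, 0, -0.08]],
    [[-18, -1.4, 0], [0, 0, -0.11]],
    [[-22.5, -1.7, 0], [0, 0, -0.14]]
  ]
}}

```text
time_s: 6.1
tcp_pos: [0.5592, 0.0831, 0.3009]
eef_rot: [179.9, -0.0, -89.2]
contact_force: [0.8, 0.3, -2.0]
gripper_width: 0.0116
gripper_force: 40.0
```

```bash
python3 -c "
from h import *
delta([.586,.212,.3],-85)"
```

```text
t 6.1 tcp [0.55922492 0.08308073 0.30092144] [ 1.79913086e+02 -9.22938138e-03 -8.91991043e+01] | cm [-12.85  -2.86   0.09] rv [ 0.002 -0.    -0.073] q [ 2.82588830e+01  7.97772920e+00 -6.44988859e+00 -3.29126332e-02
 -7.56537634e+01 -2.74498165e+01]
```

>>> {"method": "move_arm", "body": {
  "targets": [
    [[-4.5, -1, 0], [0, 0, -0.03]],
    [[-8.5, -1.9, 0], [0, 0, -0.05]],
    [[-11.5, -2.6, 0], [0, 0, -0.065]],
    [[-12.8, -2.9, 0], [0, 0, -0.073]],
    [[-12.8, -2.9, 0], [0, 0, -0.073]]
  ]
}}

```text
time_s: 6.72
tcp_pos: [0.587, 0.2103, 0.301]
eef_rot: [179.9, -0.0, -85.0]
contact_force: [0.7, -0.1, -3.8]
gripper_width: 0.0116
gripper_force: 40.0
```

```bash
python3 - <<'E'
from h import *
np.set_printoptions(precision=4,suppress=True)
C={n:viewer.capture(n) for n in("scene","top","wrist")}
for l in("hook_left","hook_right","wide_rack"):
    for n in C:
        for d in pinpoint(l,n)[:2]: print(l,n,round(d["score"],2),d["location"],atz(C[n],d["location"],.14 if l[0]=="h" else .319))
t=C["top"]["image"][100:260,150:350]; w=C["wrist"]["image"]
cv2.imwrite("pics/t2.png",cv2.resize(t,None,fx=4,fy=3.75*1.0667,interpolation=cv2.INTER_CUBIC)[:600]); 
cv2.imwrite("pics/s2.png",cv2.resize(C["scene"]["image"][120:320,300:500],None,fx=3,fy=3,interpolation=cv2.INTER_CUBIC)); cv2.imwrite("pics/w2.png",w)
delta([.586,.212,.3],-85)
E
```

```text
hook_left scene 0.47 [231.3, 435.7] [0.5788 0.3165 0.14  ]
hook_left top 0.48 [182.8, 206.9] [0.58   0.3208 0.14  ]
hook_right scene 0.58 [228.0, 349.3] [0.6014 0.108  0.14  ]
hook_right top 0.51 [179.0, 288.4] [0.5893 0.1075 0.14  ]
wide_rack wrist 0.62 [272.1, 321.8] [0.5857 0.2129 0.319 ]
t 7.325 tcp [0.5871 0.2099 0.3018] [-179.9912    0.0066  -85.0839] | cm [-0.22  0.09  0.18] rv [-0.     0.    -0.001] q [ 37.5886  13.5842   0.6526  -0.0009 -77.0575 -32.6723]
```

View pics/s2.png

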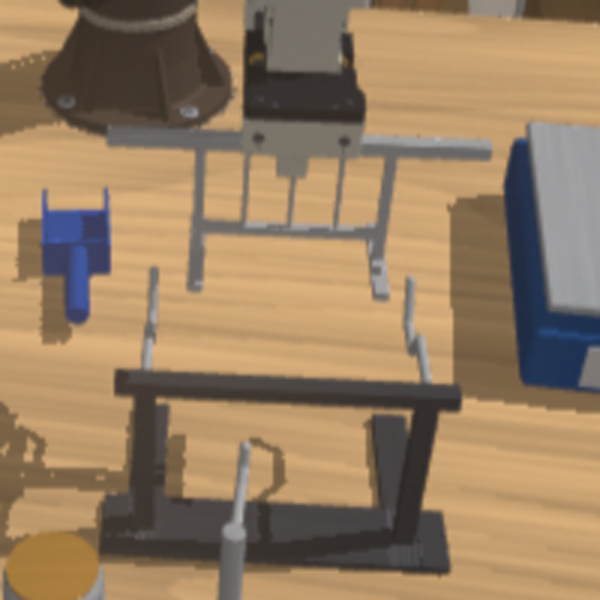

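View pics/w2.png

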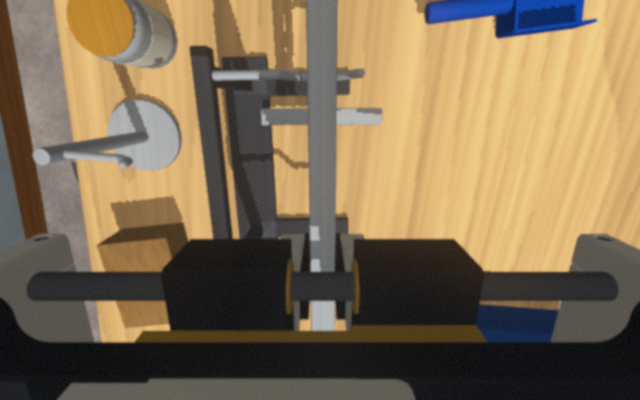

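```bash
python3 - <<'E'
from h import *
np.set_printoptions(precision=4,suppress=True)
c=viewer.capture("wrist"); t=viewer.capture("top"); s=viewer.capture("scene")
a,b=atz(c,[50,192],.174),atz(c,[240,216],.174); print("xbar far edge",a,b,np.degrees(np.arctan2(-(b-a)[0],(b-a)[1])))
a,b=atz(c,[50,211],.174),atz(c,[240,229],.174); print("xbar near edge",a,b,np.degrees(np.arctan2(-(b-a)[0],(b-a)[1])))
print("tip R",atz(c,[73,364],.17),"xbar end",atz(c,[75,213],.17))
print("bar",atz(c,[5,322],.325),atz(c,[230,322],.325))
for px in([(271+0)/3+120,154/3+300],[280/3+120,410/3+300]): print("scene tip",atz(s,px,.17))
# top-view tips from first crop
for px in((85,190),(263,175)): print("top tip",atz(t,(110+px[1]/2.2,170+px[0]/2.2),.17))
E
```

```text
xbar far edge [0.7036 0.1008 0.174 ] [0.6858 0.2717 0.174 ] 5.9596823367237315
xbar near edge [0.6879 0.0995 0.174 ] [0.673  0.2706 0.174 ] 4.9836791077590314
tip R [0.5589 0.106  0.17  ] xbar end [0.6879 0.1186 0.17  ]
bar [0.5958 0.0974 0.325 ] [0.588  0.1884 0.325 ]
scene tip [0.5689 0.1079 0.17  ]
scene tip [0.5465 0.315  0.17  ]
top tip [0.5412 0.3093 0.17  ]
top tip [0.5579 0.1033 0.17  ]
```

View pics/t2.png

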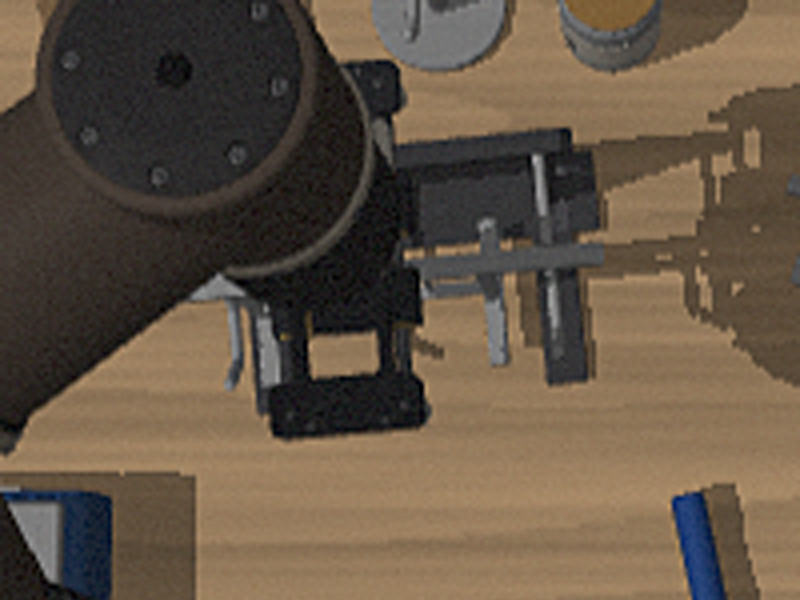

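The top view shows the bar over the hooks and parallel to the cross bar, with the posts inside the hooks. I'll lower it.

>>> {"method": "move_arm", "body": {
  "targets": [
    [[-0.2, 0.1, 3], [0, 0, 0]],
    [[-0.2, 0.1, 6.5], [0, 0, 0]],
    [[-0.2, 0.1, 10], [0, 0, 0]],
    [[-0.2, 0.1, 12.5], [0, 0, 0]],
    [[-0.2, 0.1, 13.5], [0, 0, 0]]
  ]
}}

```text
time_s: 8.1
tcp_pos: [0.5852, 0.2115, 0.165]
eef_rot: [179.9, -0.1, -85.1]
contact_force: [-0.1, -0.0, -2.2]
gripper_width: 0.0116
gripper_force: 40.0
```

```bash
python3 - <<'E'
from h import *
s=viewer.capture("scene"); w=viewer.capture("wrist")
a=cv2.resize(s["image"][150:300,320:470],None,fx=2.6,fy=2.6,interpolation=cv2.INTER_CUBIC); b=w["image"][0:390,130:530]
cv2.imwrite("pics/sw3.png",np.hstack([a,b]))
delta([.586,.212,.128],-85); print(r.get_state()["contact_force"])
E
```

```text
t 8.2 tcp [0.58562212 0.2117588  0.16588367] [ 1.79921437e+02 -4.90067064e-02 -8.50716418e+01] | cm [-0.02 -0.04  3.79] rv [ 0.001 -0.001 -0.001] q [ 3.78174446e+01  1.82509540e+01 -1.09539864e+01 -1.72681073e-03
 -6.08876418e+01 -3.28882787e+01]
[ 0.16833658  0.61802147 -1.98158061]
```

View pics/sw3.png

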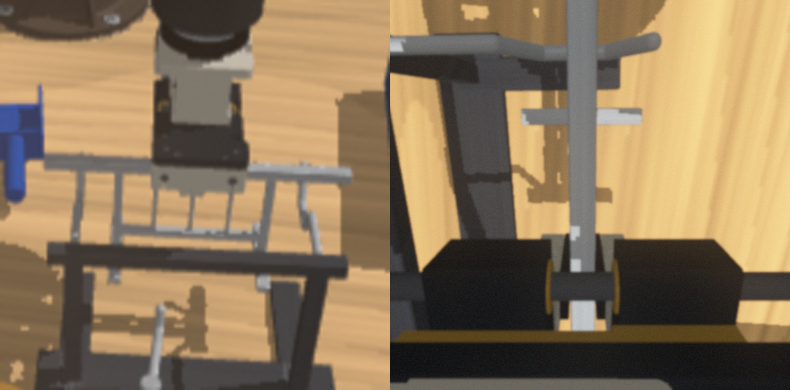

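The right hook's trough floor (crop columns 543-603) lies about 4 mm beyond the bar (582), well inside the mouth. I'll shift 2 mm outwards and lower gently.

>>> {"method": "move_arm", "body": {
  "targets": [
    [[0, -0.2, 0.8], [0, 0, 0]],
    [[0, -0.2, 1.6], [0, 0, 0]],
    [[0, -0.2, 2.3], [0, 0, 0]],
    [[0, -0.2, 3.0], [0, 0, 0]],
    [[0, -0.2, 3.4], [0, 0, 0]]
  ]
}}

```text
time_s: 8.82
tcp_pos: [0.5877, 0.212, 0.1321]
eef_rot: [180.0, -0.0, -85.1]
contact_force: [-0.2, 0.3, -3.5]
gripper_width: 0.0117
gripper_force: 40.0
```

>>> {"method": "move_arm", "body": {
  "targets": [
    [[0, 0, 0.1], [0, 0, 0]],
    [[0, 0, 0.2], [0, 0, 0]],
    [[0, 0, 0.3], [0, 0, 0]],
    [[0, 0, 0.3], [0, 0, 0]]
  ]
}}

```text
time_s: 9.32
tcp_pos: [0.5879, 0.2121, 0.1297]
eef_rot: [-180.0, 0.0, -85.1]
contact_force: [-0.6, 0.1, -3.4]
gripper_width: 0.0119
gripper_force: 40.0
```

>>> {"method": "move_arm", "body": {
  "targets": [
    [[0, 0, 0.1], [0, 0, 0]],
    [[0, 0, 0.2], [0, 0, 0]],
    [[0, 0, 0.2], [0, 0, 0]],
    [[0, 0, 0.2], [0, 0, 0]]
  ]
}}

```text
time_s: 9.82
tcp_pos: [0.5879, 0.2121, 0.1276]
eef_rot: [180.0, -0.0, -85.1]
contact_force: [-0.1, 0.8, -3.0]
gripper_width: 0.0116
gripper_force: 40.0
```

>>> {"method": "move_arm", "body": {
  "targets": [
    [[0, 0, 0.05], [0, 0, 0]],
    [[0, 0, 0.1], [0, 0, 0]],
    [[0, 0, 0.1], [0, 0, 0]]
  ]
}}

```text
time_s: 10.2
tcp_pos: [0.588, 0.2122, 0.1272]
eef_rot: [-180.0, 0.0, -85.1]
contact_force: [-1.4, 0.4, 2.9]
gripper_width: 0.0116
gripper_force: 40.0
```

>>> {"method": "move_arm", "body": {
  "targets": [
    [[0, 0, 0.05], [0, 0, 0]],
    [[0, 0, 0.1], [0, 0, 0]],
    [[0, 0, 0.1], [0, 0, 0]]
  ]
}}

```text
time_s: 10.58
tcp_pos: [0.5881, 0.2122, 0.1271]
eef_rot: [-179.9, 0.0, -85.0]
contact_force: [-4.9, -0.7, 9.5]
gripper_width: 0.0116
gripper_force: 40.0
```

Contact: the load now rests on the hooks. I'll check the x position, since the force is towards -x.

```bash
python3 - <<'E'
from h import *
s=viewer.capture("scene"); w=viewer.capture("wrist")
a=cv2.resize(s["image"][150:300,320:470],None,fx=2.6,fy=2.6,interpolation=cv2.INTER_CUBIC); b=cv2.resize(w["image"][0:195,220:420],None,fx=2,fy=2,interpolation=cv2.INTER_CUBIC)
cv2.imwrite("pics/sw4.png",np.hstack([a,b]))
st=r.get_state();print(st["contact_force"],st["moment"])
E
```

```text
[-5.25569273 -0.40238408  9.53330573] [-0.23259477  2.05088736 -0.05037354]
```

View pics/sw4.png

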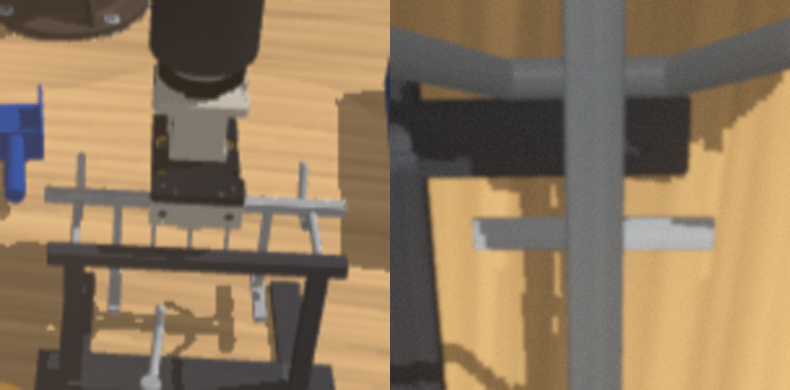

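The bar sits mid-floor in the right hook (bar column 594, floor 512-668) and crosses the left hook at its floor. I'll ease off 1 mm and open.

>>> {"method": "move_arm", "body": {
  "targets": [
    [[0, 0, -0.05], [0, 0, 0]],
    [[0, 0, -0.1], [0, 0, 0]],
    [[0, 0, -0.1], [0, 0, 0]],
    [[0, 0, -0.1], [0, 0, 0]]
  ]
}}

```text
time_s: 11.18
tcp_pos: [0.588, 0.2121, 0.1271]
eef_rot: [-180.0, 0.0, -85.1]
contact_force: [-3.3, -1.6, 6.0]
gripper_width: 0.0114
gripper_force: 40.0
```

>>> {"method": "move_arm", "body": {
  "targets": [
    [[0, 0, 0], [0, 0, 0]],
    [[0, 0, 0], [0, 0, 0]],
    [[0, 0, 0], [0, 0, 0]],
    [[0, 0, 0], [0, 0, 0]],
    [[0, 0, 0], [0, 0, 0]]
  ],
  "jaw": 6
}}

```text
time_s: 11.8
tcp_pos: [0.5879, 0.2121, 0.1266]
eef_rot: [180.0, -0.0, -85.1]
contact_force: [0.1, 0.3, -0.5]
gripper_width: 0.0556
gripper_force: 0.0
```

>>> {"method": "move_arm", "body": {
  "targets": [
    [[0, 0, 0], [0, 0, 0]],
    [[0, 0, 0], [0, 0, 0]],
    [[0, 0, 0], [0, 0, 0]]
  ]
}}

```text
time_s: 12.18
tcp_pos: [0.5879, 0.2121, 0.1267]
eef_rot: [-180.0, 0.0, -85.1]
contact_force: [0.6, -0.3, 0.8]
gripper_width: 0.0599
gripper_force: 0.0
```

Released. Retreat straight up.

>>> {"method": "move_arm", "body": {
  "targets": [
    [[0, 0, -1], [0, 0, 0]],
    [[0, 0, -3], [0, 0, 0]],
    [[0, 0, -6], [0, 0, 0]],
    [[0, 0, -10], [0, 0, 0]],
    [[0, 0, -14], [0, 0, 0]]
  ]
}}

```text
time_s: 12.8
tcp_pos: [0.5878, 0.2119, 0.2688]
eef_rot: [-180.0, 0.0, -85.1]
contact_force: [1.0, 0.4, -0.7]
gripper_width: 0.0599
gripper_force: 0.0
```

>>> {"method": "move_arm", "body": {
  "targets": [
    [[0, 0, -2], [0, 0, 0]],
    [[0, 0, -3], [0, 0, 0]],
    [[0, 0, -3], [0, 0, 0]],
    [[0, 0, -3], [0, 0, 0]],
    [[0, 0, -3], [0, 0, 0]]
  ]
}}

```text
time_s: 13.42
tcp_pos: [0.5876, 0.2119, 0.2955]
eef_rot: [179.9, -0.0, -85.1]
contact_force: [0.3, 0.1, -0.7]
gripper_width: 0.0604
gripper_force: 0.0
```

```bash
python3 - <<'E'
from h import *
s=viewer.capture("scene"); w=viewer.capture("wrist")
a=cv2.resize(s["image"][150:300,320:470],None,fx=2.6,fy=2.6,interpolation=cv2.INTER_CUBIC); b=w["image"][0:390,130:530]
cv2.imwrite("pics/sw5.png",np.hstack([a,b]))
print(r.get_state()["contact_force"])
E
```

```text
[ 0.9080877   0.29329298 -0.06872565]
```

View pics/sw5.png

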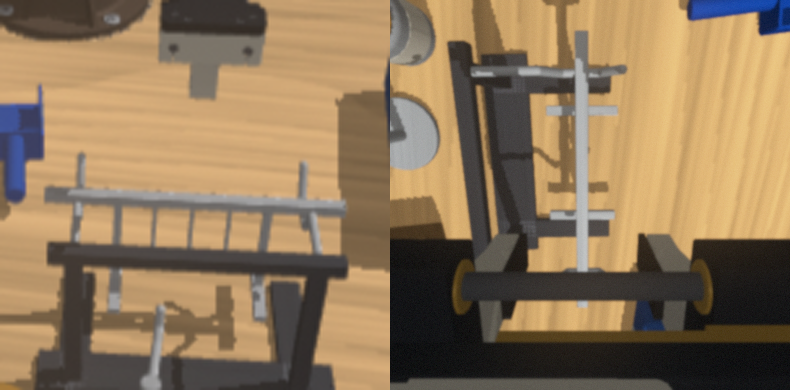

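The rack hangs upright in both hooks (bar from (45,195) to (345,208) in the left panel), with the gripper clear of it.

```bash
python3 -c "
from h import *
print(r.close_job())"
```

```text
the job is handed in; nothing more can be done
None
```

The wide rack hangs upright in both hooks and is released, the narrow rack was not touched, and the job is handed in; no verdict came back.

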